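# Open the book-mending paste jar in its brace

### The job

Stand the square paste jar, cap still on, fully down in the square well of the wooden brace so that it cannot turn, then unscrew its tight blue cap anticlockwise until the threads let go and lift it straight off. Finish while holding the cap, level and still, in the gripper just above the open jar (clear of it, but no more than a few centimetres), with the jar left standing in the brace and the other things on the desk left alone.

Things in the scene. Friction and masses are not known exactly. Their poses are not given: they have to be found in the camera images.
- jar: Loose white jar, 0.3 to 0.5 kg, yellow-green labels: square body 64x64 mm, 60 high (alike at each quarter turn), round neck 40 mm across above it. Origin: centre of underside; z up, x and y across the flat sides. Free on the desk it turns along with the cap; lifted by the tight cap, it comes along safely.
- jar_mouth (a point): Centre of the jar's mouth (neck rim), 86 mm above its underside. The grey sprung sealing disc in it pushes the tight cap up with about 20 N.
- cap: Blue ribbed round screw cap, white line on top along its x; 58 mm across, 24 high, 0.05 kg. Origin: centre of its lower rim, z up. Screwed tight, the origin is 69 mm above the jar's origin, 9 mm above the square shoulder, and cap x is along jar x. Grip it from above across its diameter, at any yaw.
- cap_top (a point): Centre of the cap's top. Turned anticlockwise (from above; about 0.2 N m) by about 65 degrees from tight, the threads let go and the disc pops the cap 3 to 5 mm up; it lifts off freely from 70 to 135 degrees, farther round the next thread start could catch. It may be turned at constant height.
- brace: Wooden block 104x104x26 mm screwed to the desk, with a square well open at the top: 69 mm wide, 2.5 mm play each side of the jar, mouth flared to about 80 mm. Origin: centre of its underside on the desk; z up, x and y across the well's sides. The jar fits at any quarter turn.
- brace_floor (a point): Centre of the well's floor, 6 mm above the desk: the jar's origin comes here when it is fully home.
- clip_tin: small round open steel tin of paper clips, 72 mm across, 26 high; bystander, origin centre of underside
- sticky_pad: yellow note pad, 80x81x20; bystander, origin centre of underside
- glue_stick: yellow glue stick with a red cap, lying, 25x104x25; bystander, origin centre of underside
- torn_book: grey book with a red-brown blot, lying flat, 178x112x18, to be mended later; bystander, origin centre of underside
- tape_roll: roll of tan tape lying flat, 96 mm across, 25 high; bystander, origin centre of underside
Things that resemble listed ones, but are neither listed nor needed, are in the scene too. What is meant by the cap is not green or turquoise, and is the smaller of those in its own colour.

How it is judged:
On the way, in this order (a step that is already met when the one before it is completed fails the run):
1. the jar stands fully down in the brace with its cap still screwed on (horizontal distance between jar and brace below 0.006 m and z of jar in the frame of brace below 0.0095 m and angle between jar's own z axis and vertical below 0.06 rad and z of cap in the frame of jar below 0.0725 m and angle between the x axis of cap and the x axis of jar, either way round below 0.5 rad), for 0.2 s.
2. with the jar seated in the brace, the cap is turned well round from the tight position (horizontal distance between jar and brace below 0.006 m and z of jar in the frame of brace below 0.0095 m and angle between jar's own z axis and vertical below 0.06 rad and angle between the x axis of cap and the x axis of jar, either way round above 0.85 rad and z of cap in the frame of jar below 0.085 m), for 0.1 s.
At the end, for the whole second after the job is handed in: Jar fully down in the brace (within 6 mm of centre, upright); the gripper alone holds the cap still, level within 0.2 rad, within 25 mm sideways of the jar's axis, its rim 3 to 64 mm above the jar's mouth (origin 89 to 150 mm above the jar's origin); fingers off the jar (horizontal distance between jar and brace below 0.006 m and z of jar in the frame of brace below 0.0095 m and angle between jar's own z axis and vertical below 0.06 rad and z of cap in the frame of jar between 0.089 and 0.15 m and horizontal distance between cap and jar below 0.025 m and angle between cap's own z axis and vertical below 0.2 rad and contact force between the fingers and cap above 2 N and contact force between each of cap, the fingers and jar below 0.05 N and linear speed of cap below 0.03 m/s); the arm keeps its last pose, push and grip.
It fails at once if a bystander is pushed more than 25 mm (distance of any of clip_tin, sticky_pad, glue_stick, torn_book, tape_roll from where it was at the start of the episode above 0.025 m).
It fails at once if the jar is tipped more than 0.5 rad (angle between jar's own z axis and vertical above 0.5 rad).
It also fails if it takes over 45 s, if anything falls off the work surface, if the arm or the gripper's body presses on something with over 40 N, if the wrist force passes 120 N, or if a joint passes its speed limit or range.

### The arm

A 6-joint arm with a two-finger parallel gripper is mounted at the origin on a cart in front of the work surface, level with it; the furniture and walls round the work are solid. World frame = base frame: x ahead of the robot, y to its left, z up, the work surface at z = 0. Lengths are in m, angles in rad, forces in N, time in s.
With the tool pointing down it reaches from about 0.275 to 0.725 m from the base axis. Payload 5.6 kg.
Tool frame: the origin (TCP) lies at the very end of the fingers, on their centre line; the grasp point (between the pads) lies 19 mm behind it; z points along the fingers, y is the line along which they close (so a half turn about z gives the same grasp; the last joint's range is limited). The gripper opens to 85 mm and grips with 20 to 120 N. Pads are 22 mm wide; open, the fingers measure 114 mm over their backs; the gripper's body (76 mm by 85 mm) begins 54 mm behind the grasp point. The pads swing forward as they close: fully open they stand 13 mm farther back than shut.
Start: joints at [-0.832, 0.255, 0.108, 0, -1.424, -0.285], TCP at [0.241, -0.494, 0.231] pointing down, gripper open.
Joint ranges: [-2.95, 2.95], [-1.21, 1.97], [-1.09, 1.5], [-2.87, 1.71], [-2.94, -0.07], [-3.05, 3.05]. Speed limits (rad/s): [2.57, 2.57, 3.14, 3.14, 3.14, 3.14].

### API

Orientations are given as a rotation vector (axis times angle).
In Python, from bench import bot, viewer gives the robot as it stands.
- The arm moves only by the shell command python3 -m creep 'ROWS' [OPENING] [FORCE]. ROWS is JSON, a list of rows, each an object with "travel": the shift along the tool's x, y, z in m, a list of three; "turn": the turn about the tool's z in degrees. In form: [{"travel": [tx, ty, tz], "turn": turn}, ...]. A call has 1 to 5 rows; each row is the pose to reach, as a shift and turn from the pose commanded when the call began, along the tool's axes at that moment; what a row does not reach only later rows make up. A row lasts 1/8 s, in which the tool goes at most 62.5 mm and 10.7 degrees, less where a joint would pass 70% of its speed; a pose out of reach is approached as far as the arm can. A call with a gripper value outside its range is refused whole. OPENING is the closure, from -1 (fully open) to 1 (shut), set as the call begins (- or left out, the last holds). The fingers move at their own pace and stop on an object; FORCE is the grip in N (left out, the last holds). Time passes only in rows, so rows that repeat a pose let the fingers close. It gives the time, the measured TCP pose, the force, the opening and the grip force at its end, in the units of the state.
- bot.state(): the state, without advancing time (a new reading comes with each control period).
- viewer.read_camera(name): name is "scene" or "top" or "wrist"; returns a dict with "image" (384x512x3 uint8, red, green, blue), "mtx" (3x3 intrinsics, pixels), "k1" (the pictures are not rectified: a ray, as slopes to the right and down, at radius r is drawn at 1 + k1 r^2 times it, then the intrinsics apply), "camera_from_world" (4x4, takes a point from world to camera coordinates). Camera axes: x right, y up, looking along -z (the intrinsics and any distortion apply to the point x, -y, -z); pixel columns grow to the right and rows downward; lengths in m; the calibration is good to about 2 mm. A picture is of the moment at which its call begins. There is no depth.
- bot.close_job(): hands the job in; it is judged then, once.
The state is a dict: "time_s": time; "joint_positions": joint angles; "qvel": joint speeds; "effort": joint torques, N m; "eef_pos": TCP position; "eef_rot": TCP orientation; "ft_force": force on the tool from outside, world axes, zero at the start; "moment": the same for the moment, N m; "finger_gap": finger opening in m; "gripper_force": force on a finger pad.
Only numpy, scipy, OpenCV 4.12 (cv2) and the standard library are available. Lean on these libraries where they do the work, as an engineer would, in place of code of your own. Each camera call takes 0.05 s, during which the arm holds its last target. There are 200 camera calls.

## Working session

There is one attempt and no reset: what is moved stays moved. The work goes in short steps, Python scripts to look and compute and a shell command to move; the robot and the scene stay as the last step left them, time stands still between calls to the robot, and variables do not carry over. Pictures are saved under pics/ and viewed, at most 10 in all, crops included, and the job is handed in when it is done.

```bash
mkdir -p pics; ls
python3 - <<'E'
from bench import bot, viewer
import cv2,numpy as np
s=bot.state(); print({k:np.round(v,3).tolist() for k,v in s.items()})
for n in("scene","top"):
    d=viewer.read_camera(n); cv2.imwrite(f"pics/{n}0.png",d["image"][:,:,::-1]); print(n,d["k1"],d["mtx"].tolist(),np.round(d["camera_from_world"],3).tolist())
E
```

```text
pics
{'time_s': 0.0, 'joint_positions': [-0.832, 0.256, 0.107, -0.0, -1.424, -0.285], 'qvel': [-0.001, -0.0, -0.0, -0.001, -0.001, -0.0], 'effort': [-0.001, -38.663, 23.793, 5.365, -0.006, -0.0], 'eef_pos': [0.241, -0.494, 0.23], 'eef_rot': [0.706, -3.061, -0.003], 'ft_force': [-0.876, 0.279, -0.581], 'moment': [-0.004, -0.024, 0.012], 'gripper_force': 0.0, 'finger_gap': 0.086}
scene 0.004001934877728124 [[486.82350948191106, 0.0, 260.9489490142838], [0.0, 486.82350948191106, 189.14551226534084], [0.0, 0.0, 1.0]] [[-0.879, -0.476, -0.017, 0.548], [0.236, -0.465, 0.853, -0.175], [-0.414, 0.746, 0.521, -1.29], [0.0, 0.0, 0.0, 1.0]]
top 0.023079142077063537 [[364.65118369273176, 0.0, 251.12492820394735], [0.0, 364.65118369273176, 189.29684926707358], [0.0, 0.0, 1.0]] [[0.027, -1.0, -0.01, 0.081], [0.997, 0.026, 0.077, -0.573], [-0.076, -0.012, 0.997, -0.992], [0.0, 0.0, 0.0, 1.0]]
```

View pics/scene0.png

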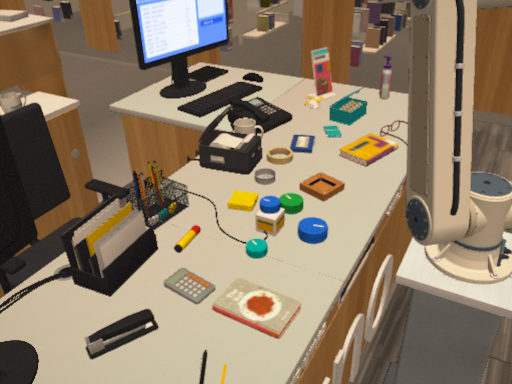

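View pics/top0.png

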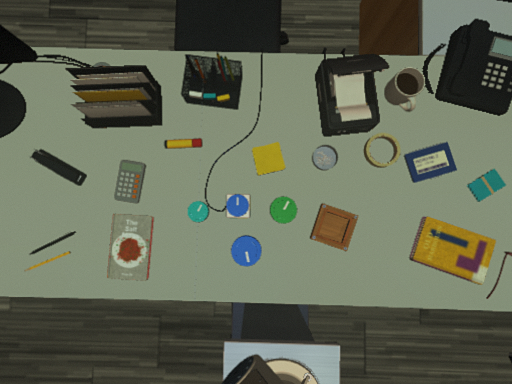

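Scene picture: small blue cap on the white jar at (270,205) and brace at (322,186). Top picture: cap at (237,205) and brace at (334,226). 
Could be mistaken for the cap (top pixels): big blue (246,250), green (283,209) and turquoise (198,211). I choose the small blue one on the jar, (237,205).

```bash
cat > h.py <<'E'
from bench import bot, viewer
import cv2,numpy as np
from scipy.spatial.transform import Rotation as R
F=np.diag([1,-1,-1.])
def ray(d,uv):
    K=d["mtx"];k=d["k1"];p=cv2.undistortPoints(np.array([[uv]],float),K,np.array([k,0,0,0.]))[0,0]
    T=d["camera_from_world"];v=T[:3,:3].T@F@np.array([p[0],p[1],1]);return -T[:3,:3].T@T[:3,3],v/np.linalg.norm(v)
def proj(d,P):
    T=d["camera_from_world"];P=np.atleast_2d(P);c=(P@T[:3,:3].T+T[:3,3])@F
    return cv2.projectPoints(c,np.zeros(3),np.zeros(3),d["mtx"],np.array([d["k1"],0,0,0.]))[0][:,0]
def onz(d,uv,z):
    o,v=ray(d,uv);return o+v*(z-o[2])/v[2]
def tri(*ps):
    A=np.zeros((3,3));b=np.zeros(3)
    for d,uv in ps:
        o,v=ray(d,uv);M=np.eye(3)-np.outer(v,v);A+=M;b+=M@o
    return np.linalg.solve(A,b)
def totool(P): # world point -> shift in tool axes for the TCP to get there
    s=bot.state();return R.from_rotvec(s["eef_rot"]).inv().apply(np.array(P)-s["eef_pos"])
def blue(img,near,lo=(104,120,60),hi=(125,255,255)):
    h=cv2.cvtColor(img,cv2.COLOR_RGB2HSV);m=cv2.inRange(h,lo,hi);m=cv2.morphologyEx(m,cv2.MORPH_CLOSE,np.ones((5,5)))
    n,l,st,c=cv2.connectedComponentsWithStats(m);ok=[i for i in range(1,n) if st[i,4]>60]
    i=min(ok,key=lambda i:np.hypot(*(c[i]-near)));return c[i],st[i],(l==i)
E
python3 - <<'E'
from h import *
S=viewer.read_camera("scene");T=viewer.read_camera("top")
c1,s1,_=blue(S["image"],(270,203));c2,s2,_=blue(T["image"],(237,205));print(c1,s1,c2,s2)
print("cap",tri((S,c1),(T,c2)))
print("brace", tri((S,(322,183)),(T,(334.5,226))))
def crop(d,x,y,w,h,k): return cv2.resize(d["image"][y:y+h,x:x+w,::-1],None,fx=k,fy=k,interpolation=cv2.INTER_CUBIC)
a=np.hstack([crop(S,235,165,120,90,4),crop(T,215,185,60,45*2-45+45,4)[:360]])
b=np.hstack([crop(T,300,195,70,60,4)])
c=np.zeros((600,800,3),np.uint8);c[:a.shape[0],:a.shape[1]]=a[:600,:800];c[360:600,:280]=b;cv2.imwrite("pics/crop1.png",c)
E
```

```text
[269.59298246 204.15087719] [260 196  20  17 285] [237.01086957 204.8423913 ] [226 194  22  22 368]
cap [0.52357964 0.13094435 0.08214273]
brace [ 0.47358601 -0.1365104   0.02262235]
```

View pics/crop1.png

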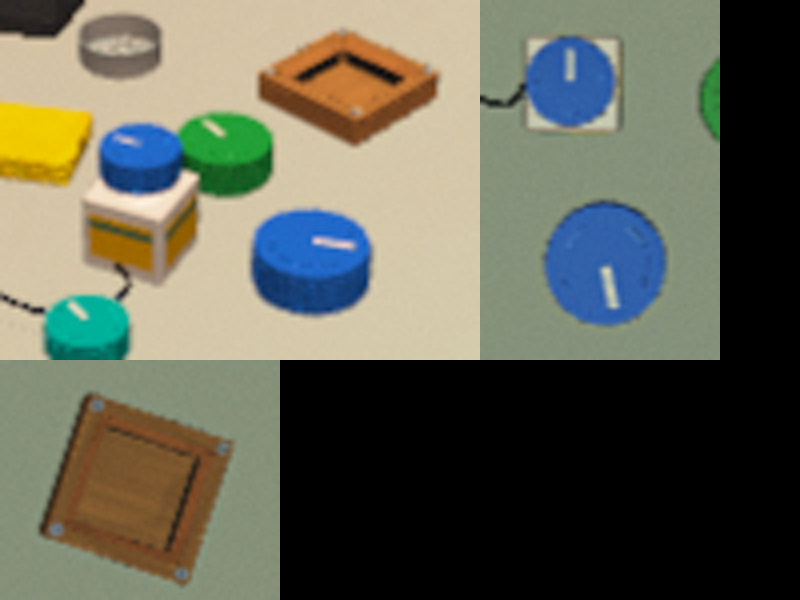

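Crop: the small blue cap (scene 270,204) is on the white, yellow-labelled jar, and its line is along the image vertical in the top view. The larger blue cap lies loose on the desk. The brace is turned by about 15°. Next, a first move so the wrist camera can see them.

Run:
```python
from h import *
s=bot.state();print(np.round(R.from_rotvec(s["eef_rot"]).as_matrix(),3).tolist())
d=viewer.read_camera("wrist");T=d["camera_from_world"];C=-T[:3,:3].T@T[:3,3]
print("cam in tool",totool(C),"look in tool",R.from_rotvec(s["eef_rot"]).inv().apply(-T[2,:3]),d["mtx"][0,0],d["k1"])
print(totool([0.48,0.02,0.25]))
```

```text
[[-0.899, -0.438, -0.001], [-0.438, 0.899, 0.001], [0.0, 0.001, -1.0]]
cam in tool [ 0.07234896 -0.00127289 -0.14102607] look in tool [-2.85146560e-01 -4.91519028e-04  9.58483801e-01] 300.7576277200459 0.0072076023612285215
[-0.44014817  0.35736529 -0.01883951]
```

```bash
python3 -m creep '[{"travel":[-0.044,0.0357,0],"turn":0},{"travel":[-0.088,0.0715,0],"turn":0},{"travel":[-0.132,0.107,0],"turn":0},{"travel":[-0.176,0.143,0],"turn":0},{"travel":[-0.22,0.179,0],"turn":0}]' -1 60; python3 -m creep '[{"travel":[-0.044,0.0357,0],"turn":0},{"travel":[-0.088,0.0715,0],"turn":0},{"travel":[-0.132,0.107,0],"turn":0},{"travel":[-0.176,0.143,0],"turn":0},{"travel":[-0.22,0.179,0],"turn":0}]'
python3 - <<'E'
from h import *
s=bot.state();print(s["eef_pos"],np.round(s["joint_positions"],2))
d=viewer.read_camera("wrist");cv2.imwrite("pics/w1.png",d["image"][:,:,::-1])
print(proj(d,[[.523,.131,.09],[.473,-.137,.025]]))
E
```

```text
time_s: 0.88
eef_pos: [0.3608, -0.2353, 0.2314]
eef_rot: [-0.706, 3.061, -0.0]
ft_force: [1.1, 0.0, -0.3]
finger_gap: 0.0854
gripper_force: 0.0
time_s: 1.5
eef_pos: [0.4801, 0.0222, 0.2315]
eef_rot: [-0.707, 3.06, -0.0]
ft_force: [1.2, -0.3, 0.3]
finger_gap: 0.0857
gripper_force: 0.0
[0.48006843 0.02222461 0.23145495] [ 0.37  0.12 -0.06  0.   -1.39 -1.49]
[[332.80174283 260.93222937]
 [130.67026172  99.44205798]]
```

View pics/w1.png

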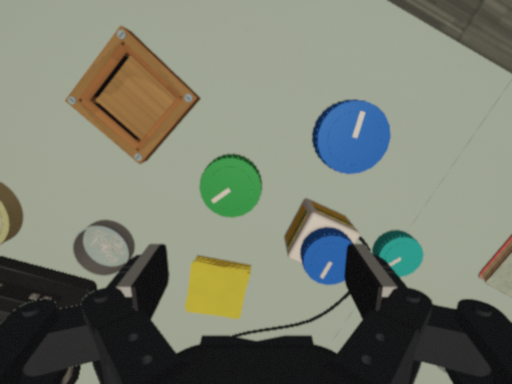

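Wrist picture: brace with screws at (122,34), (71,100), (188,98) and (139,158). The small blue cap on the jar is at (326,256), with a finger close to its right edge. I'll fit the cap and brace by model across views.

```bash
cat >> h.py <<'E'
from scipy.optimize import least_squares
def capsil(d,P):
    a=np.linspace(0,2*np.pi,48);c=np.c_[np.cos(a),np.sin(a)]*.029
    pts=np.vstack([np.c_[c,0*a],np.c_[c,0*a+.024]])+P
    h=cv2.convexHull(proj(d,pts).astype(np.float32));m=cv2.moments(h);x0,y0=h.reshape(-1,2).min(0);x1,y1=h.reshape(-1,2).max(0)
    return np.array([m["m10"]/m["m00"],m["m01"]/m["m00"]]),m["m00"],(x0,y0,x1,y1)
def fitcap(obs,P0): # obs: (d,centroid)
    return least_squares(lambda P:np.concatenate([capsil(d,P)[0]-c for d,c in obs]),P0,diff_step=1e-3,x_scale=.01)
def screws(d,z,near,yaw,half=.0): pass
E
python3 - <<'E'
from h import *
S=viewer.read_camera("scene");T=viewer.read_camera("top");W=viewer.read_camera("wrist")
# brace: triangulate screws
wp=np.array([(122,34),(71,100),(188,98),(139,158)],float)
tp=np.array([((x+.5)/4-.5+300,(y+.5)/4-.5+195) for x,y in [(97,45),(224,88),(55,170),(182,214)]])
wz=np.array([onz(W,p,.026) for p in wp]);tz=np.array([onz(T,p,.026) for p in tp]);print(wz.round(4),tz.round(4),sep="\n")
for p,q in zip(wp,wz):
    j=np.argmin(np.linalg.norm(tz-q,axis=1));print("tri",tri((W,p),(T,tp[j])).round(4))
print("centres",wz.mean(0),tz.mean(0))
for e in (wz[1]-wz[0],wz[3]-wz[2],wz[2]-wz[0],wz[3]-wz[1]): print(np.linalg.norm(e[:2]),np.degrees(np.arctan2(e[1],e[0]))%90)
obs=[]
for d,n in((S,(270,204)),(T,(237,205)),(W,(326,256))):
    c,s,m=blue(d["image"],n);obs.append((d,c));print(c,s)
for o in (obs[:2],obs):
    r=fitcap(o,[.523,.131,.069]);print("cap",r.x,r.fun.round(2),[capsil(d,r.x)[1:] for d,_ in o][-1])
E
```

```text
[[ 0.4155 -0.1657  0.026 ]
 [ 0.5023 -0.1944  0.026 ]
 [ 0.4436 -0.0805  0.026 ]
 [ 0.5301 -0.1059  0.026 ]]
[[ 0.5295 -0.1055  0.026 ]
 [ 0.5023 -0.1925  0.026 ]
 [ 0.4432 -0.0778  0.026 ]
 [ 0.4159 -0.1644  0.026 ]]
tri [ 0.4159 -0.1633  0.0311]
tri [ 0.5018 -0.1919  0.0297]
tri [ 0.4433 -0.0775  0.0351]
tri [ 0.5293 -0.1052  0.0283]
centres [ 0.47289623 -0.13665005  0.026     ] [ 0.47272992 -0.13503277  0.026     ]
0.09145876549275321 71.71347452528782
0.09009465855372474 73.59857582409474
0.08975745853490129 71.72818851442028
0.09273226330754603 72.60070865070227
[269.55985915 204.16549296] [260 196  20  17 284]
[236.57632399 203.68847352] [226 194  22  20 321]
[325.37261295 256.25710293] [ 301  229   50   56 2147]
cap [0.52526277 0.13124745 0.07020403] [-0.75 -0.04  0.29  0.63] (400.5136514308397, (np.float32(225.53612), np.float32(193.01138), np.float32(248.17368), np.float32(215.54973)))
cap [0.52588459 0.12728773 0.06445967] [-0.28  0.92  1.92  0.51  0.44  0.5 ] (2631.924846727634, (np.float32(297.19144), np.float32(227.2866), np.float32(355.41907), np.float32(285.75446)))
```

```bash
python3 -m creep '[{"travel":[-0.043,0.039,0],"turn":0},{"travel":[-0.087,0.078,0.02],"turn":0},{"travel":[-0.087,0.078,0.03],"turn":0},{"travel":[-0.087,0.078,0.03],"turn":0}]'
python3 - <<'E'
from h import *
W=viewer.read_camera("wrist");cv2.imwrite("pics/w2.png",W["image"][:,:,::-1])
c,s,m=blue(W["image"],proj(W,[.524,.130,.085])[0]);print(c,s)
r=least_squares(lambda p:capsil(W,[p[0],p[1],.069])[0]-c,[.524,.13],diff_step=1e-3,x_scale=.01);print("cap",r.x,r.fun,capsil(W,[*r.x,.069])[1:])
E
```

```text
time_s: 2.2
eef_pos: [0.523, 0.1273, 0.2006]
eef_rot: [0.705, -3.059, 0.001]
ft_force: [0.2, 0.3, 0.8]
finger_gap: 0.0856
gripper_force: 0.0
[258.61888331 188.08124216] [ 227  156   64   66 3188]
cap [0.52244927 0.12770395] [ 5.16104080e-07 -4.18261237e-07] (3641.132864142186, (np.float32(225.0268), np.float32(153.06418), np.float32(292.31168), np.float32(222.29446)))
```

View pics/w2.png

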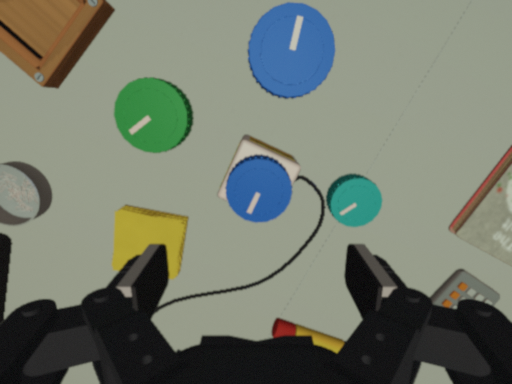

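Wrist picture: cap at (259,188) with its line from (257,194) to (250,213), and shoulder corners at about (247,136) and (299,163). The cap lies almost under the TCP. Next I compute the jar yaw.

Run:
```python
from h import *
W=viewer.read_camera("wrist");g=W["image"]
m=((g.min(2)>150)).astype(np.uint8);m[:170]=0;m[225:]=0;m[:,:232]=0;m[:,285:]=0
n,l,st,c=cv2.connectedComponentsWithStats(m);i=1+np.argmax(st[1:,4]);print(st[i],c[i])
q=np.array([onz(W,p[::-1].astype(float),.093)[:2] for p in np.argwhere(l==i)]);q0=q.mean(0);v=np.linalg.svd(q-q0)[2][0];print("line ctr",q0,"yaw",np.degrees(np.arctan2(v[1],v[0])),"line perp offset from (.5225,.128):",np.cross(v,np.array([.5225,.128])-q0))
e=onz(W,(299.,163),.06)-onz(W,(247.,136),.06);print("edge",e,np.degrees(np.arctan2(e[1],e[0])))
print(totool([.5225,.128,.065]))
```

```text
[248 192  12  20  96] [253.60416667 201.64583333]
line ctr [0.53401201 0.12801845] yaw 1.9377856455462263 line perp offset from (.5225,.128): 0.0003708358833032116
edge [0.00125312 0.05544415 0.        ] 88.70525125937442
[0.00081017 0.00131998 0.13719117]<stdin>:5: DeprecationWarning: Arrays of 2-dimensional vectors are deprecated. Use arrays of 3-dimensional vectors instead. (deprecated in NumPy 2.0)
```

```bash
python3 -m creep '[{"travel":[0.001,0.001,0.05],"turn":0},{"travel":[0.001,0.001,0.095],"turn":0},{"travel":[0.001,0.001,0.125],"turn":0},{"travel":[0.001,0.001,0.135],"turn":0},{"travel":[0.001,0.001,0.135],"turn":0}]'; python3 -m creep '[{"travel":[0,0,0],"turn":0},{"travel":[0,0,0],"turn":0},{"travel":[0,0,0],"turn":0},{"travel":[0,0,0],"turn":0},{"travel":[0,0,0],"turn":0}]' 1 60
```

```text
time_s: 2.92
eef_pos: [0.5228, 0.1285, 0.0672]
eef_rot: [-0.706, 3.06, -0.0]
ft_force: [-0.0, -0.5, -0.2]
finger_gap: 0.0853
gripper_force: 0.0
time_s: 3.55
eef_pos: [0.5233, 0.1294, 0.0683]
eef_rot: [-0.707, 3.058, 0.0]
ft_force: [-2.6, -0.4, 6.6]
finger_gap: 0.0561
gripper_force: 62.4
```

```bash
python3 -m creep '[{"travel":[0,0,-0.01],"turn":0},{"travel":[0,0,-0.03],"turn":0},{"travel":[0,0,-0.06],"turn":0},{"travel":[0,0,-0.08],"turn":9},{"travel":[0,0,-0.08],"turn":18.5}]'; python3 -m creep '[{"travel":[0,0,0],"turn":0},{"travel":[0,0,0],"turn":0}]'
python3 - <<'E'
from h import *
W=viewer.read_camera("wrist");T=viewer.read_camera("top");S=viewer.read_camera("scene")
for n,d in(("w3",W),):cv2.imwrite(f"pics/{n}.png",d["image"][:,:,::-1])
cv2.imwrite("pics/s3.png",np.hstack([cv2.resize(S["image"][120:260,180:340,::-1],(480,420)),cv2.resize(T["image"][180:280,200:276,::-1],(319,420))]))
s=bot.state();print(R.from_rotvec(s["eef_rot"]).as_matrix().round(3).tolist(),s["joint_positions"],totool([.4728,-.1355,.15]))
E
```

```text
time_s: 4.18
eef_pos: [0.523, 0.1295, 0.1484]
eef_rot: [-0.197, 3.132, 0.002]
ft_force: [0.7, -0.0, -5.0]
finger_gap: 0.056
gripper_force: 64.7
time_s: 4.42
eef_pos: [0.5219, 0.1289, 0.1459]
eef_rot: [0.21, -3.133, 0.0]
ft_force: [0.3, -0.1, -3.7]
finger_gap: 0.0561
gripper_force: 64.7
[[-0.991, -0.132, -0.001], [-0.132, 0.991, -0.0], [0.001, -0.0, -1.0]] [ 5.33307207e-01  2.73213437e-01 -8.76614098e-02 -1.33362139e-04
 -1.21077106e+00 -1.97160617e+00] [ 0.08379835 -0.25565732 -0.00392714]
```

View pics/w3.png

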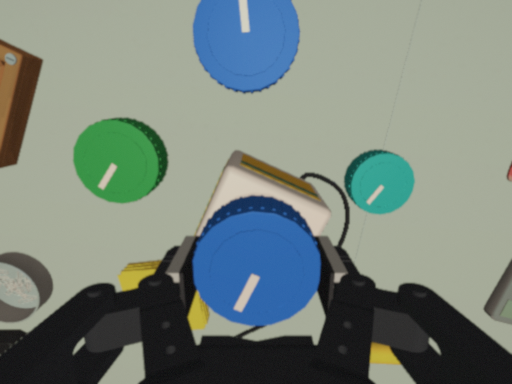

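View pics/s3.png

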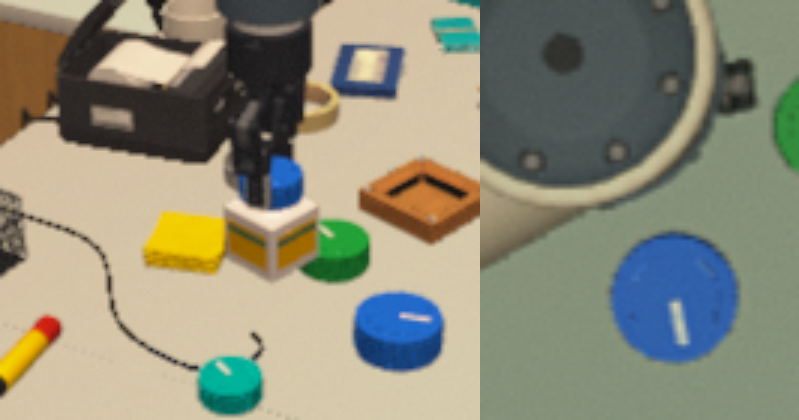

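Wrist picture: cap held at (258,262) with its line from (256,276) to (239,309), shoulder edge from (237,152) to (328,210). Scene crop: the jar hangs upright off the desk. Next I measure the in-hand yaw and offset.

```bash
cat >> h.py <<'E'
def line(W,z,box):
    g=W["image"];x0,y0,x1,y1=box;m=np.zeros(g.shape[:2],np.uint8);m[y0:y1,x0:x1]=(g.min(2)>140)[y0:y1,x0:x1]
    n,l,st,c=cv2.connectedComponentsWithStats(m);i=1+np.argmax(st[1:,4])
    q=np.array([onz(W,p[::-1].astype(float),z)[:2] for p in np.argwhere(l==i)]);q0=q.mean(0);v=np.linalg.svd(q-q0)[2][0]
    return st[i],q0,(np.degrees(np.arctan2(v[1],v[0]))+90)%180-90
E
python3 - <<'E'
from h import *
W=viewer.read_camera("wrist");s=bot.state();zt=s["eef_pos"][2]+.0247
print(line(W,zt,(225,265,275,320)))
P=[onz(W,p,zt-.033) for p in((237.,152),(328.,210))];e=P[1]-P[0];print(P,np.degrees(np.arctan2(e[1],e[0])),np.linalg.norm(e))
h=cv2.cvtColor(W["image"],cv2.COLOR_RGB2HSV)
c=[onz(W,p,zt)[:2] for p in((193.,268),(320.,268),(258.,325))];print(c,s["eef_pos"])
E
```

```text
(array([234, 274,  26,  38, 378], dtype=int32), array([0.5319932 , 0.12453578]), np.float64(-17.269021421196015))
[array([0.47523934, 0.11175776, 0.13770176]), array([0.49933681, 0.16279731, 0.13770176])] 64.72644859732111 0.05644221005955938
[array([0.52283432, 0.1000024 ]), array([0.51547544, 0.15487161]), array([0.54855466, 0.13207836])] [0.52214472 0.12896712 0.14600176]
```

Run:
```python
from h import *
W=viewer.read_camera("wrist");s=bot.state();g=W["image"];z=s["eef_pos"][2]-.0683+.06
h=cv2.cvtColor(g,cv2.COLOR_RGB2HSV);m=cv2.inRange(h,(15,90,40),(35,255,255));m[:145]=0;m[215:]=0;m[:,:225]=0;m[:,335:]=0
n,l,st,c=cv2.connectedComponentsWithStats(m);i=1+np.argmax(st[1:,4]);print(st[i])
for nm,f,dz in(("up",min,.05),("low",max,.01)):
    E=np.array([(x,f(np.where(l[:,x]==i)[0])) for x in range(st[i][0]+8,st[i][0]+st[i][2]-12)],float)
    q=np.array([onz(W,p,z-dz)[:2] for p in E]);v=np.linalg.svd(q-q.mean(0))[2][0];print(nm,np.degrees(np.arctan2(v[1],v[0]))%180)
```

```text
[240 154  81  47 900]
up 72.68972442622817
low 72.82489667483287
```

```bash
python3 -m creep '[{"travel":[0.0165,-0.051,0],"turn":0},{"travel":[0.033,-0.102,0],"turn":0},{"travel":[0.0495,-0.153,0],"turn":0},{"travel":[0.066,-0.204,0],"turn":0},{"travel":[0.0825,-0.255,0],"turn":0}]'; python3 -m creep '[{"travel":[0,0,0],"turn":0},{"travel":[0,0,0],"turn":0}]'
python3 - <<'E'
from h import *
W=viewer.read_camera("wrist");cv2.imwrite("pics/w4.png",W["image"][:,:,::-1]);s=bot.state();zt=s["eef_pos"][2]+.0247
print(s["eef_pos"],line(W,zt,(225,265,275,320)),totool([.474,-.135,.074]))
print(proj(W,[[.4435,-.079,.026],[.4157,-.165,.026],[.4728,-.136,.026]]))
E
```

```text
time_s: 5.3
eef_pos: [0.4734, -0.1361, 0.1465]
eef_rot: [-0.207, 3.134, -0.0]
ft_force: [1.4, 0.7, -4.5]
finger_gap: 0.0563
gripper_force: 65.1
time_s: 5.55
eef_pos: [0.4738, -0.1346, 0.1463]
eef_rot: [-0.205, 3.135, 0.0]
ft_force: [-0.2, -0.5, -3.7]
finger_gap: 0.0562
gripper_force: 65.4
[ 0.47398016 -0.1340282   0.1462721 ] (array([234, 274,  26,  38, 377], dtype=int32), array([ 0.48370552, -0.13896969]), np.float64(-17.373050398019686)) [ 0.00012054 -0.00098445  0.07227183]
[[324.87188232 161.61300561]
 [230.94940469 116.12157805]
 [256.24519347 185.35071065]]
```

View pics/w4.png

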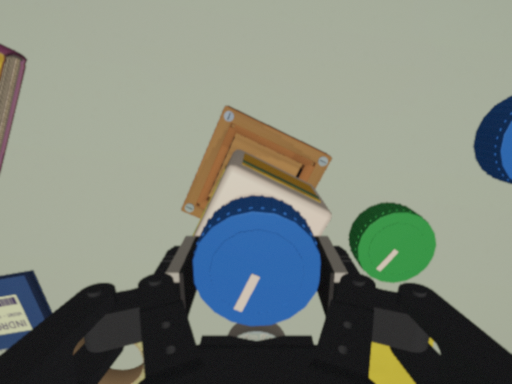

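Wrist picture: jar over the brace, with brace screws at (229,116), (322,160) and (188,208). They show 2–3 px left of the prediction, so I correct by about 2 mm and descend.

```bash
python3 -m creep '[{"travel":[0,-0.002,0.02],"turn":0},{"travel":[0,-0.002,0.038],"turn":0},{"travel":[0,-0.002,0.048],"turn":0},{"travel":[0,-0.002,0.052],"turn":0},{"travel":[0,-0.002,0.056],"turn":0}]'; python3 -m creep '[{"travel":[0,0,0.003],"turn":0},{"travel":[0,0,0.006],"turn":0},{"travel":[0,0,0.009],"turn":0},{"travel":[0,0,0.009],"turn":0}]'
```

```text
time_s: 6.22
eef_pos: [0.4747, -0.1363, 0.0907]
eef_rot: [-0.207, 3.134, -0.001]
ft_force: [0.8, -0.7, -3.9]
finger_gap: 0.0561
gripper_force: 65.4
time_s: 6.72
eef_pos: [0.4739, -0.1366, 0.0811]
eef_rot: [0.205, -3.134, -0.0]
ft_force: [-0.1, 0.2, -3.6]
finger_gap: 0.0559
gripper_force: 65.4
```

```bash
python3 -m creep '[{"travel":[0,0,0.002],"turn":0},{"travel":[0,0,0.004],"turn":0},{"travel":[0,0,0.006],"turn":0},{"travel":[0,0,0.007],"turn":0},{"travel":[0,0,0.007],"turn":0}]'; python3 -m creep '[{"travel":[0,0,0.0005],"turn":0},{"travel":[0,0,0.001],"turn":0},{"travel":[0,0,0.001],"turn":0}]'
```

```text
time_s: 7.35
eef_pos: [0.474, -0.1367, 0.0746]
eef_rot: [-0.206, 3.135, -0.0]
ft_force: [-1.4, -0.7, -0.2]
finger_gap: 0.0561
gripper_force: 65.9
time_s: 7.72
eef_pos: [0.4741, -0.1368, 0.0745]
eef_rot: [-0.206, 3.134, -0.001]
ft_force: [-5.2, 0.4, 8.3]
finger_gap: 0.0561
gripper_force: 66.8
```

The jar touched the floor at the expected height: TCP z 0.0745 against 0.0743. Now I unscrew, where a negative turn is anticlockwise from above.

```bash
python3 -m creep '[{"travel":[0,0,0],"turn":-8},{"travel":[0,0,0],"turn":-16},{"travel":[0,0,0],"turn":-24},{"travel":[0,0,0],"turn":-32},{"travel":[0,0,0],"turn":-40}]'; python3 -c "
from h import *;s=bot.state();print(s['joint_positions'].round(2) if hasattr(s['joint_positions'],'round') else s['joint_positions'],s['moment'],R.from_rotvec(s['eef_rot']).as_matrix()[:2,0])"
```

```text
time_s: 8.35
eef_pos: [0.4752, -0.1366, 0.0754]
eef_rot: [-1.271, 2.87, -0.003]
ft_force: [-5.4, 3.2, 13.1]
finger_gap: 0.0561
gripper_force: 67.3
[ 0.04  0.25 -0.31  0.   -1.   -0.78] [ 1.1085905   1.89411099 -0.1411027 ] [-0.67191612 -0.74062503]
```

```bash
python3 -m creep '[{"travel":[0,0,0],"turn":-8},{"travel":[0,0,0],"turn":-16},{"travel":[0,0,0],"turn":-24},{"travel":[0,0,0],"turn":-32},{"travel":[0,0,0],"turn":-40}]'; python3 -m creep '[{"travel":[0,0,0],"turn":-8},{"travel":[0,0,0],"turn":-14},{"travel":[0,0,0],"turn":-14},{"travel":[0,0,0],"turn":-14}]'
python3 - <<'E'
from h import *
W=viewer.read_camera("wrist");cv2.imwrite("pics/w5.png",W["image"][:,:,::-1]);s=bot.state()
print(s["joint_positions"],s["ft_force"],s["moment"]);print(line(W,s["eef_pos"][2]+.0247,(225,265,290,325)))
x=R.from_rotvec(s["eef_rot"]).as_matrix()[:,0];print("tool yaw",np.degrees(np.arctan2(x[1],x[0])))
E
```

```text
time_s: 8.98
eef_pos: [0.4748, -0.1364, 0.0754]
eef_rot: [-2.177, 2.263, -0.003]
ft_force: [-6.1, 4.3, 15.1]
finger_gap: 0.0563
gripper_force: 67.4
time_s: 9.48
eef_pos: [0.4747, -0.1365, 0.0754]
eef_rot: [-2.433, 1.986, -0.003]
ft_force: [-6.6, 3.8, 14.5]
finger_gap: 0.0561
gripper_force: 67.2
[ 3.83918510e-02  2.52342614e-01 -3.13817319e-01  6.64695531e-04
 -1.00243063e+00  1.62894029e-01] [-6.67991741  4.05722055 14.82308678] [1.28045054 2.37564781 0.08180358]
(array([234, 274,  26,  38, 377], dtype=int32), array([ 0.47800358, -0.12809896]), np.float64(76.61742546802327))
tool yaw -78.44675941594731
```

View pics/w5.png

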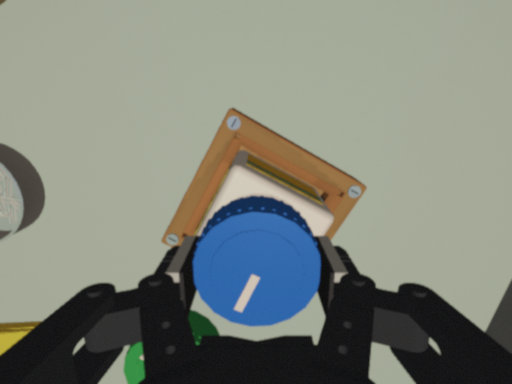

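Wrist picture: cap at (258,262) is turned 94° from tight, and the jar sits square in the well, with screws at (233,122) and (355,191). Now the straight lift.

```bash
python3 -m creep '[{"travel":[0,0,-0.003],"turn":0},{"travel":[0,0,-0.008],"turn":0},{"travel":[0,0,-0.016],"turn":0},{"travel":[0,0,-0.028],"turn":0},{"travel":[0,0,-0.042],"turn":0}]'; python3 -m creep '[{"travel":[0,0,0],"turn":0},{"travel":[0,0,0],"turn":0},{"travel":[0,0,0],"turn":0},{"travel":[0,0,0],"turn":0}]'
python3 - <<'E'
from h import *
W=viewer.read_camera("wrist");S=viewer.read_camera("scene")
p=proj(S,[[.4745,-.1365,.09]])[0].astype(int);x,y=p-[55,65]
cv2.imwrite("pics/end.png",np.hstack([cv2.resize(S["image"][y:y+110,x:x+110,::-1],(384,384)),cv2.resize(W["image"][60:350,100:400,::-1],(400,384))]))
E
```

```text
time_s: 10.15
eef_pos: [0.4744, -0.1366, 0.1163]
eef_rot: [-2.433, 1.987, -0.001]
ft_force: [0.0, -0.8, -0.4]
finger_gap: 0.0565
gripper_force: 65.8
time_s: 10.65
eef_pos: [0.4738, -0.1365, 0.1149]
eef_rot: [2.432, -1.987, -0.001]
ft_force: [0.5, -1.9, -0.7]
finger_gap: 0.0565
gripper_force: 65.8
```

View pics/end.png

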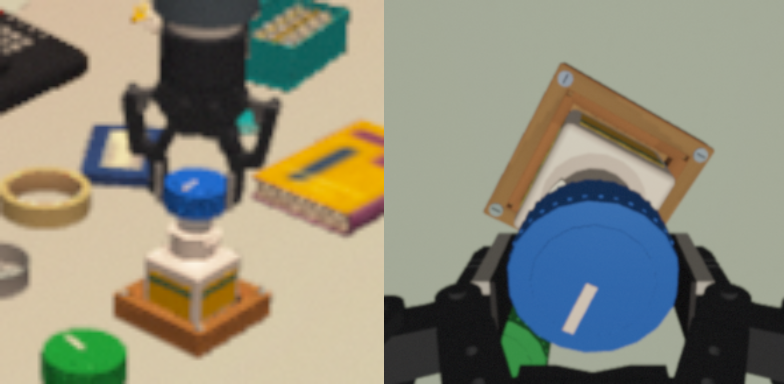

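The picture shows the open jar standing down in the brace and the cap held level above its neck. The wrist force is about 0, so the arm carries only the cap.

```bash
python3 -c "
from bench import bot;print(bot.close_job())"
```

```text
the job is handed in; nothing more can be done
None
```

The jar is seated in the brace, the cap was unscrewed about 94° and lifted off, and it is held level about 2 cm above the open jar; the job was handed in at about 11 s, with no verdict returned.

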